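# Fetch the round-topped template for the carver

### The arm

A 6-joint arm with a two-finger parallel gripper is mounted at the origin on the work surface. World frame = base frame: x ahead of the robot, y to its left, z up, the work surface at z = 0. Lengths are in mm, angles in rad, forces in N, time in s.
With the tool pointing down it reaches from about 300 to 775 mm from the base axis. Payload 14.6 kg.
Tool frame: the origin (TCP) lies midway between the tips of the shut fingers; the grasp point (between the pads) lies 19 mm behind it (manip.grip_depth is the distance from the TCP to the grasp point, in mm); x points along the fingers, y is the direction in which the jaws open and shut, and the axes are right-handed (so a half turn about x gives the same grasp; the last joint's range is limited). The gripper opens to 94 mm and grips with 3 to 60 N. Pads are 16 mm wide; open, the fingers measure 119 mm over their backs; the gripper's body (75 mm by 177 mm) begins 78 mm behind the grasp point.
Start: joints at [-0.067, 0.3, 1.521, -0, 1.321, -0.067], TCP at [549.99, -0.002, 205.446] pointing down, gripper open.
Joint ranges: [-3.03, 3.03], [-0.79, 2.21], [0.23, 2.52], [-1.04, 4.18], [0, 3.07], [-2.55, 2.55]. Speed limits (rad/s): [2.22, 2.22, 2.57, 3.14, 3.14, 3.14].

### API

Orientations are given as [roll, pitch, yaw] about the fixed x, y, z axes, in that order (R = Rz(yaw) Ry(pitch) Rx(roll)).
In Python, from cell import readout, cams, ticket, manip gives the robot as it stands. The module is installed in compiled form; this text tells all that it offers.
- The arm moves only by the tool apply_moves, never from a script. Its argument "plan" is one flat list of numbers, 7 for each row, row after row: the turn, a rotation vector about the tool's x, y, z in rad, then the shift along the tool's x, y, z in m, then the opening in per cent of the stroke, from 0 (shut) to 100 (fully open). In form: [wx, wy, wz, x, y, z, fingers, wx, wy, wz, x, y, z, fingers, ...]. A call has 1 to 5 rows; each row shifts and turns the commanded pose from where the row before left it, along the tool's axes as they then stand; what a row does not reach is not made up. A row lasts 1/8 s, in which the tool goes at most 62.5 mm and 10.7 degrees, less where a joint would pass 70% of its speed; a pose out of reach is approached as far as the arm can. A call with a gripper value outside its range is refused whole. The fingers move at their own pace and stop on an object; "force" is the grip in N (left out, the last holds). Time passes only in rows, so rows that do not move let the fingers close. It gives the time, the measured TCP pose, the force and the opening at its end, in the units of the state.
- readout.read_state(): the state, without advancing time (a new reading comes with each control period).
- cams.camera(name): name is "scene" or "side" or "wrist"; returns a dict with "image" (400x640x3 uint8, red, green, blue), "fovy" (degrees; the focal length in pixels is half the picture's height over the tangent of half this angle, whatever the lens; pixels are square), "cx", "cy" (the principal point, pixels), "position" and "orientation" of the camera in the world; the wrist camera has in their place "T_tool_cam" (4x4, takes a point from camera to tool coordinates, whose origin is the TCP and whose axes are the tool frame's). Camera axes: x right, y down, z forward; pixel columns grow to the right and rows downward; lengths in mm; the calibration is good to about 2 mm. A picture is of the moment at which its call begins: read the wrist's pose just before it. There is no depth.
- ticket.sign_off(): hands the job in, once; it reports no verdict.
The state is a dict: "clock": time; "joints": joint angles; "qd": joint speeds; "effort": joint torques, N m; "eef_pos": TCP position; "eef_rot": TCP orientation; "wrist_force": force on the tool from outside, world axes, zero at the start; "moment": the same for the moment, N m; "finger_gap": finger opening in mm.
Only numpy, scipy, OpenCV 4.12 (cv2) and the standard library are available. Lean on these libraries where they do the work, as an engineer would, in place of code of your own. Each camera call takes 0.05 s, during which the arm holds its last target.

### The job

The carver wants to check a curve: draw the round-topped plywood template straight up out of the slotted block and stand it upright, on its lower edge, in the empty trough of the template stand. Set it down gently on the trough's floor before you let go, and leave the pointed and the stepped template in their slots.

Things in the scene. Friction and masses are not known exactly. Their poses are not given: they have to be found in the camera images.
- round_mid (a point): Template to fetch: cut from plywood 10 mm thick, 90 mm wide, 130 mm tall, 70 g, half-round top (radius 45 mm). Point: its centre, 65 mm above its lower edge and below its top; x through its thickness, y along its width, z up. It starts upright in one of the three slots of a fixed dark wooden block 60 mm high; slot floor 15 mm above the bench, 45 mm deep, 13 x 94 mm; it slides out freely. The upper 85 mm stands free, its top 145 mm above the bench.
- pointed_mid (a point): Bystander template in another slot: cut from plywood 10 mm thick, 90 mm wide, 130 mm tall, top cut to a right-angled point. Point: its centre, 65 mm above its lower edge and below its top; x through its thickness, y along its width, z up. The block is 64 x 344 mm, its slots in a row along y, 112 mm between centres; the three templates are in any order, their tops all 145 mm above the bench.
- stepped_mid (a point): Bystander template in another slot: cut from plywood 10 mm thick, 90 mm wide, 130 mm tall, top stepped: 90 mm wide up to 92 mm, then 44 mm wide to the top. Point: its centre, 65 mm above its lower edge and below its top; x through its thickness, y along its width, z up.
- stand: Template stand, fixed: a pale wooden box open at the top, 48 x 132 mm, 57 mm high, on a foot plate 8 mm thick. Its one trough is 32 mm wide (along x) and 116 mm long (along y), its floor 12 mm above the bench, 45 mm below the rim. Origin at the centre of its underside on the bench, z up. A template in it may lean on a wall.
Not all that is in view belongs to the job. Leave any turquoise or yellow look-alike of the part that bears round_mid alone.

How it is judged:
By the outcome, as a careful person would: the job done as asked, in the order asked, and still so for the second after the job is handed in, with the robot touching nothing.
It also fails if it takes over 43 s, if anything falls off the work surface, if the arm or the gripper's body presses on something with over 40 N, if the wrist force passes 120 N, or if a joint passes its speed limit or range.

## Working session

There is one attempt and no reset: what is moved stays moved. The work goes in short steps, Python scripts to look and compute and a tool call to move; the robot and the scene stay as the last step left them, time stands still between calls to the robot, and variables do not carry over. Pictures are saved under pics/ and viewed, and the job is handed in when it is done.

Besides the shell and the picture viewer there is one more tool, called after "Request:" in YAML: its name, and indented under it one key for each argument. apply_moves: Moves the arm, as the interface text tells. Its arguments: {"type":"object","properties":{"plan":{"type":"array","items":{"type":"number"}},"force":{"type":"number"}},"required":["plan"]}

```bash
mkdir -p pics
cat > h.py <<'E'
import numpy as np, cv2
from scipy.spatial.transform import Rotation as R
from cell import readout, cams
def get(name,fn=None):
    s=readout.read_state(); c=cams.camera(name)
    if fn: cv2.imwrite('pics/'+fn,c['image'][:,:,::-1])
    return s,c
E
python3 - <<'E'
from h import *
s=readout.read_state(); print(s)
for n in ('scene','side','wrist'):
    s,c=get(n,n+'0.png'); print({k:v for k,v in c.items() if k!='image'})
E
```

```text
{'clock': 0.0, 'joints': array([-6.65745808e-02,  3.00449036e-01,  1.52161791e+00,  2.55730597e-05,
        1.32071257e+00, -6.66118478e-02]), 'qd': array([ 0.00052689, -0.00073287,  0.00116572, -0.00020654,  0.00154804,
       -0.00023816]), 'effort': array([-1.53750298e-03, -5.31805658e+01, -3.52735734e+01,  7.07558286e-02,
        2.43994006e-02, -4.79655944e-05]), 'eef_pos': array([5.49718748e+02, 3.65196827e-02, 2.04882861e+02]), 'eef_rot': array([-1.65827524,  1.5696092 ,  3.05414466]), 'wrist_force': array([-0.01514007, -0.27629553, -0.36580781]), 'moment': array([-0.00457196, -0.0512185 , -0.0204666 ]), 'finger_gap': 94.3166002910428}
{'fovy': 54.65316042044896, 'cx': 327.9054012577385, 'cy': 207.9633396258942, 'position': array([1197.33816702,   17.48091418,  695.96231487]), 'orientation': array([-2.33318313,  0.00444111,  1.49880392])}
{'fovy': 42.74597956332751, 'cx': 320.02834551537273, 'cy': 192.72799515143953, 'position': array([372.8182771 , 947.08347832, 856.57443205]), 'orientation': array([-2.28967208,  0.00436403, -2.93569105])}
{'fovy': 65.40077364977891, 'cx': 313.10578688901006, 'cy': 202.59120592030868, 'T_tool_cam': array([[-1.06658299e-03, -2.84734926e-01,  9.58605698e-01,
        -1.78517433e+02],
       [ 9.99999328e-01,  1.31069920e-04,  1.15157094e-03,
         5.72929562e-02],
       [-4.53536838e-04,  9.58606282e-01,  2.84734595e-01,
        -8.47483202e+01],
       [ 0.00000000e+00,  0.00000000e+00,  0.00000000e+00,
         1.00000000e+00]])}
```

View pics/scene0.png

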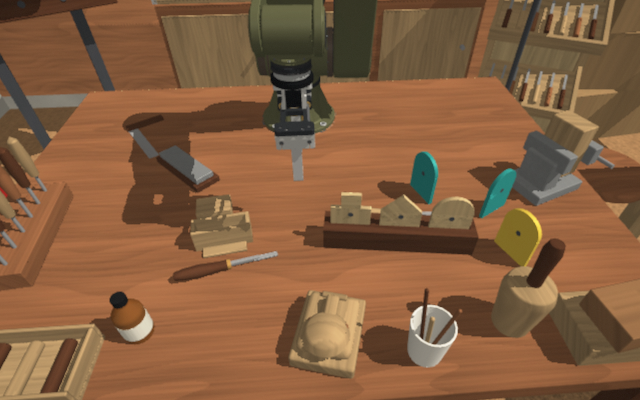

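View pics/side0.png

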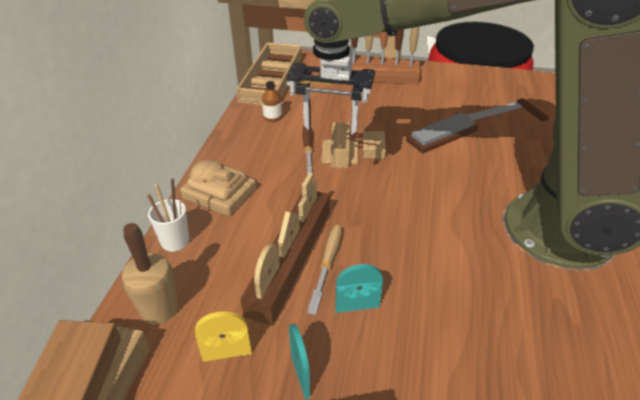

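View pics/wrist0.png

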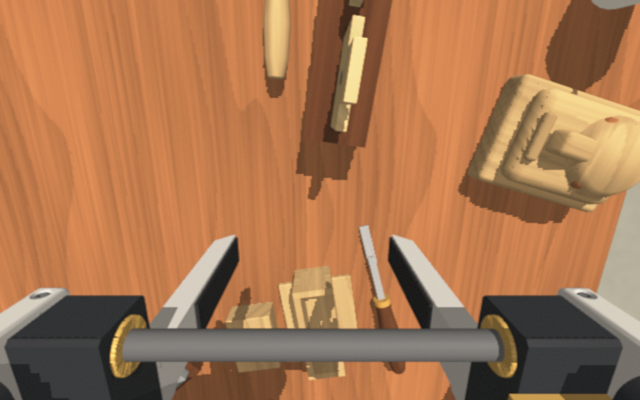

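Run:
```python
from h import *
a=cv2.imread('pics/scene0.png'); b=cv2.imread('pics/side0.png')
f=lambda im,x0,x1,y0,y1,k: cv2.resize(im[y0:y1,x0:x1],None,fx=k,fy=k,interpolation=cv2.INTER_CUBIC)
cv2.imwrite('pics/c1.png',f(a,310,550,140,280,3.3))
cv2.imwrite('pics/c2.png',f(a,170,270,170,290,4.5))
cv2.imwrite('pics/c3.png',f(b,0,200,280,400,4))
cv2.imwrite('pics/c4.png',f(b,220,420,100,340,2.5))
```

```text
(no output)
```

View pics/c1.png

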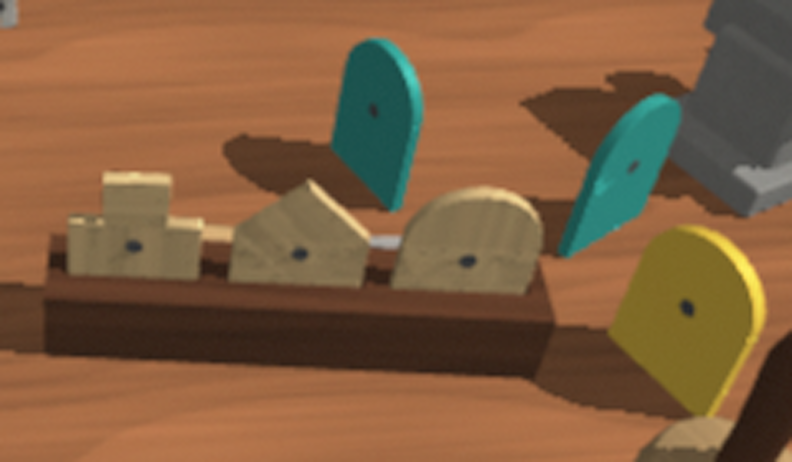

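View pics/c2.png

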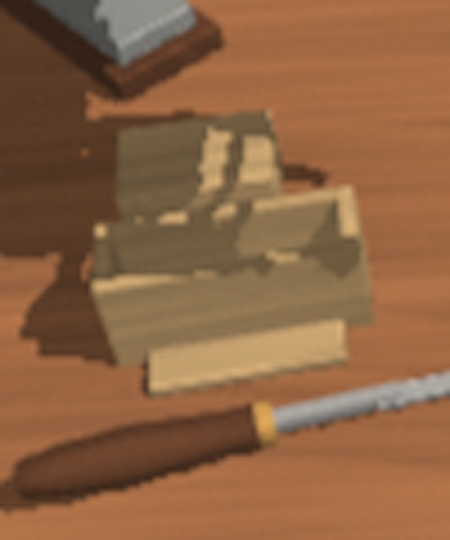

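View pics/c3.png

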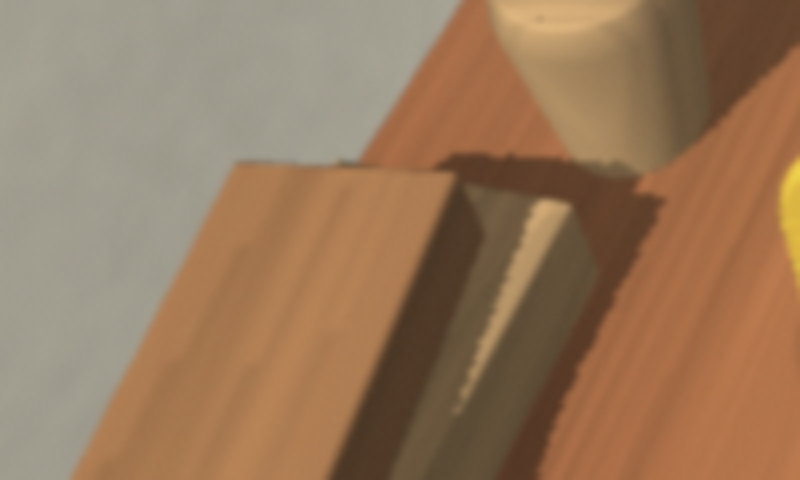

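View pics/c4.png

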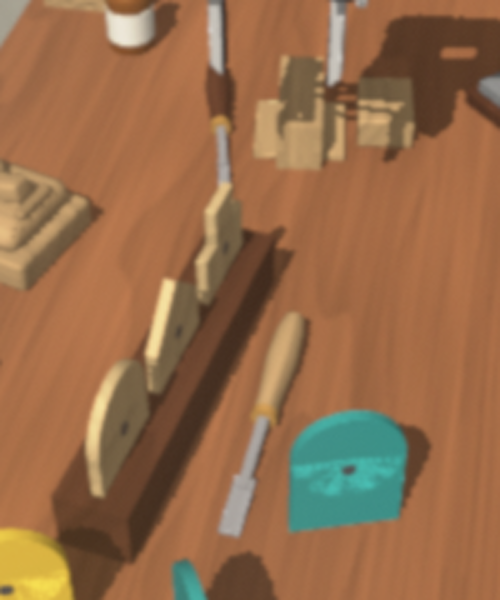

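```bash
cat >> h.py <<'E'
def pose(c,s=None):
    if 'position' in c: 
        return R.from_euler('xyz',c['orientation']).as_matrix(), np.array(c['position'])
    T=c['T_tool_cam']; Rt=R.from_euler('xyz',s['eef_rot']).as_matrix()
    return Rt@T[:3,:3], Rt@T[:3,3]+s['eef_pos']
def calib(c,s=None):
    Rc,p=pose(c,s); return Rc,p,200/np.tan(np.radians(c['fovy'])/2),c['cx'],c['cy']
def proj(K,P):
    Rc,p,f,cx,cy=K; q=(np.atleast_2d(P)-p)@Rc; return np.c_[f*q[:,0]/q[:,2]+cx,f*q[:,1]/q[:,2]+cy]
def atz(K,uv,z):
    Rc,p,f,cx,cy=K; d=Rc@np.array([(uv[0]-cx)/f,(uv[1]-cy)/f,1]); return p+d*(z-p[2])/d[2]
E
python3 - <<'E'
from h import *
import pickle
from scipy.optimize import least_squares as ls
s,c=get('scene');K1=calib(c); s,c=get('side');K2=calib(c);pickle.dump((K1,K2),open('K.pkl','wb'))
B=np.array([[32,-172,60],[32,172,60],[32,-172,0],[32,172,0],[-32,-172,60],[-32,172,60]])
uv=np.array([[323.6,230],[477.6,239.1],[323.6,246.7],[472.1,254.2],[325.2,211.5],[474,219.4]])
for p in uv[:2]: print(atz(K1,p,60).round(1))
def W(q,P): 
    return P@R.from_euler('z',q[2]).as_matrix().T+[q[0],q[1],0]
r=ls(lambda q:(proj(K1,W(q,B))-uv).ravel(),[600,100,0]);print(r.x,r.fun.round(1))
T=W(r.x,np.array([[0,112,145],[0,0,145],[0,-112,145]]));print(T)
print(proj(K1,T),proj(K2,T))
print(proj(K2,W(r.x,B)).round(1))
# stand from c2
for p in [(93,285),(372,275-0),(355,190),(95,228)]: print(atz(K1,(170+p[0]/4.5,170+p[1]/4.5),57).round(1))
for p in [(150,390),(345,355),(148,350),(345,320)]: print(atz(K1,(170+p[0]/4.5,170+p[1]/4.5),4).round(1))
print(proj(K1,readout.read_state()['eef_pos']),proj(K2,readout.read_state()['eef_pos']))
E
```

```text
[603.6  47.8  60. ]
[656.5 382.2  60. ]
[ 5.97706455e+02  2.20879137e+02 -1.50217636e-01] [-0.8  0.   1.5 -0.6 -0.4  0.8  0.1  1.8 -0.  -1.2 -0.5 -1.5]
[[614.46762657 331.61785267 145.        ]
 [597.70645456 220.87913716 145.        ]
 [580.94528256 110.14042164 145.        ]]
[[457.7229252  198.69652111]
 [404.16777385 196.09790262]
 [351.47384308 193.54107253]] [[262.71338317 249.49036547]
 [286.2854734  211.09200942]
 [306.52888265 178.11599295]]
[[304.1 187.6]
 [237.7 297. ]
 [304.7 206. ]
 [241.  315.6]
 [329.2 193.6]
 [268.  306.6]]
[ 588.4 -249.9   57. ]
[ 592.1 -111.6   57. ]
[ 530.  -124.7   57. ]
[ 548.  -256.2   57. ]
[ 613.7 -229.7    4. ]
[ 597.8 -132.4    4. ]
[ 586.6 -235.     4. ]
[ 573.5 -134.3    4. ]
[[298.19013335 164.69870501]] [[330.28141706 128.84772998]]
```

Run:
```python
from h import *
b=cv2.imread('pics/side0.png')
f=lambda im,x0,x1,y0,y1,k: cv2.resize(im[y0:y1,x0:x1],None,fx=k,fy=k,interpolation=cv2.INTER_CUBIC)
cv2.imwrite('pics/c5.png',f(b,310,400,110,180,8))
cv2.imwrite('pics/c6.png',f(b,235,335,170,330,3.7))
```

```text
(no output)
```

View pics/c5.png

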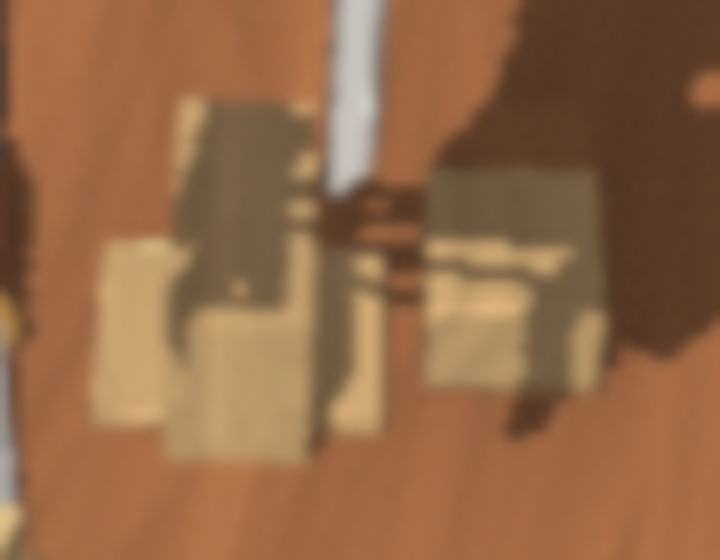

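View pics/c6.png

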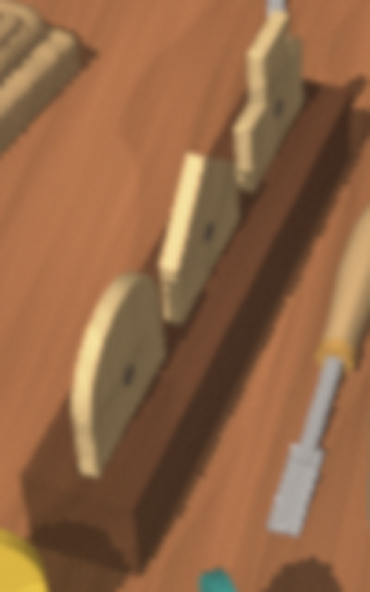

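Run:
```python
from h import *
import pickle
from scipy.optimize import least_squares as ls
K1,K2=pickle.load(open('K.pkl','rb'))
def W(q,P): return P@R.from_euler('z',q[2]).as_matrix().T+[q[0],q[1],0]
B=np.array([[32,-172,60],[32,172,60],[32,-172,0],[32,172,0],[-32,-172,60],[-32,172,60]])
uv=np.array([[323.6,230],[477.6,239.1],[323.6,246.7],[472.1,254.2],[325.2,211.5],[474,219.4]])
B2=np.array([[32,172,60],[-32,172,60],[-32,-172,60],[-32,172,0],[32,172,0]])
uv2=np.array([[241.8,299.7],[271.5,310],[331,193],[272.3,324.6],[245.3,316]])
for w in ((1,1),(0,1)):
  r=ls(lambda q:np.r_[w[0]*(proj(K1,W(q,B))-uv).ravel(),w[1]*(proj(K2,W(q,B2))-uv2).ravel()],[600,200,0]);print(r.x,r.fun.round(1))
  T=W(r.x,np.array([[0,112,145],[0,0,145],[0,-112,145]]));print(T[0])
S=np.array([[24,-66,57],[24,66,57],[-24,66,57],[-24,-66,57]])
u1=np.array([[93,285],[358,240],[352,188],[95,228]])/4.5+[170,170]
u2=np.array([[175,100],[190,305],[315,305],[320,100]])/8+[310,110]
for w in ((1,1),(0,1),(1,0)):
  r=ls(lambda q:np.r_[w[0]*(proj(K1,W(q,S))-u1).ravel(),w[1]*(proj(K2,W(q,S))-u2).ravel()],[570,-180,0]);print(r.x,r.fun.round(1))
```

```text
[ 5.94176713e+02  2.21686526e+02 -1.38012429e-01] [-0.4 -0.4  1.3 -2.5 -0.1  0.3 -0.1 -0.1  0.  -1.7 -1.  -3.3 -1.6 -1.6
 -0.7 -2.6 -1.1  0.8  0.6  1.3 -1.9  0.7]
[609.58508072 332.62156218 145.        ]
[ 5.91891733e+02  2.22197296e+02 -1.39799420e-01] [-0.  -0.   0.  -0.   0.  -0.  -0.  -0.   0.  -0.  -0.  -0.  -0.7 -1.2
  0.2 -2.2 -0.1  1.1  1.5  1.7 -1.   1. ]
[607.49831645 333.10461993 145.        ]
[ 5.55916688e+02 -1.89493856e+02  1.75072090e-01] [-0.4  0.9  0.   0.3 -0.7 -2.2 -0.8 -1.2  0.4 -0.5 -2.1  1.7  0.6  2.
 -0.7 -0.3]
[ 5.55469486e+02 -1.93434229e+02  1.87864557e-01] [-0.   0.  -0.  -0.  -0.  -0.  -0.  -0.   0.6 -1.2 -1.3  0.9  1.3  1.
 -0.6 -1.1]
[ 5.57612596e+02 -1.88243874e+02  1.58774415e-01] [-0.2  1.1  0.4  1.2 -0.  -1.4 -0.2 -1.1  0.  -0.  -0.   0.  -0.   0.
 -0.  -0. ]
```

```bash
cat >> h.py <<'E'
def target(xyz,yaw):
    # tool x down, tool y along +-(cos yaw, sin yaw): choose nearest
    s=readout.read_state(); Rt=R.from_euler('xyz',s['eef_rot']).as_matrix()
    y=np.array([np.cos(yaw),np.sin(yaw),0]); 
    if y@Rt[:,1]<0: y=-y
    x=np.array([0,0,-1.]); Rg=np.c_[x,y,np.cross(x,y)]
    print('tool axes\n',Rt.round(3)); print('rotvec',R.from_matrix(Rt.T@Rg).as_rotvec().round(4))
    d=np.array(xyz)-s['eef_pos']; print('shift now-frame m',(Rt.T@d/1000).round(4),'goal-frame',(Rg.T@d/1000).round(4))
    print(s['clock'],s['eef_pos'].round(1),s['joints'].round(3),s['wrist_force'].round(2),s['finger_gap'].round(1))
E
python3 - <<'E'
from h import *
target([610,332.5,205],-0.14)
E
```

```text
tool axes
 [[-0.001  1.    -0.   ]
 [ 0.    -0.    -1.   ]
 [-1.    -0.001 -0.   ]]
rotvec [0.14   0.     0.0005]
shift now-frame m [ 2.000e-04  6.010e-02 -3.325e-01] goal-frame [ 2.000e-04  1.310e-02 -3.376e-01]Traceback (most recent call last):
  File "<stdin>", line 2, in <module>
  File "h.py", line 27, in target
    print(s['clock'],s['eef_pos'].round(1),s['joints'].round(3),s['wrist_force'].round(2),s['finger_gap'].round(1))
                                                                                          ^^^^^^^^^^^^^^^^^^^^^
AttributeError: 'float' object has no attribute 'round'
```

Request:
apply_moves:
  plan: [0.14,0,0,0,0,0,60,0,0,0,0,0.0026,-0.06,60,0,0,0,0,0.0026,-0.06,60,0,0,0,0,0.0026,-0.06,60,0,0,0,0,0.0026,-0.06,60]
  force: 15

```text
clock: 0.88
eef_pos: [593.8, 238.1, 205.4]
eef_rot: [-0.253, 1.571, -1.964]
wrist_force: [0.8, -0.2, 0.6]
finger_gap: 56.7
```

Request:
apply_moves:
  plan: [0,0,0,0,0.0027,-0.0576,60,0,0,0,0,0,-0.04,60,0,0,0,0,0,0,60,0,0,0,0,0,0,60]

```text
clock: 1.38
eef_pos: [610.0, 331.8, 205.1]
eef_rot: [-0.676, 1.57, -2.387]
wrist_force: [-0.2, -0.1, -1.1]
finger_gap: 56.6
```

```bash
sed -i "s/s\['finger_gap'\].round(1)/round(s['finger_gap'],1)/" h.py
python3 - <<'E'
from h import *
import pickle
s,c=get('wrist','w1.png');K=calib(c,s);pickle.dump(K,open('Kw.pkl','wb'))
print(s['eef_pos'],s['clock'])
T=np.array([610,332.5,145]);u=np.array([np.cos(-.14),np.sin(-.14),0])
print(proj(K,[T,T+5*u,T-5*u]))
target([610,332.5,205],-0.14)
E
```

```text
[610.03551968 331.81716299 205.14792825] 1.375
[[312.79203577 218.17755151]
 [318.9555888  218.17775615]
 [306.62832825 218.17734686]]
tool axes
 [[-0.    0.99 -0.14]
 [-0.   -0.14 -0.99]
 [-1.   -0.    0.  ]]
rotvec [-0.0009  0.0002  0.0001]
shift now-frame m [ 0.0005 -0.0004 -0.0011] goal-frame [ 0.0005 -0.0004 -0.0011]
1.425 [610.2 331.4 205.5] [ 0.445  0.637  1.035 -0.     1.47   0.586] [1.02 0.09 0.35] 56.4
```

View pics/w1.png

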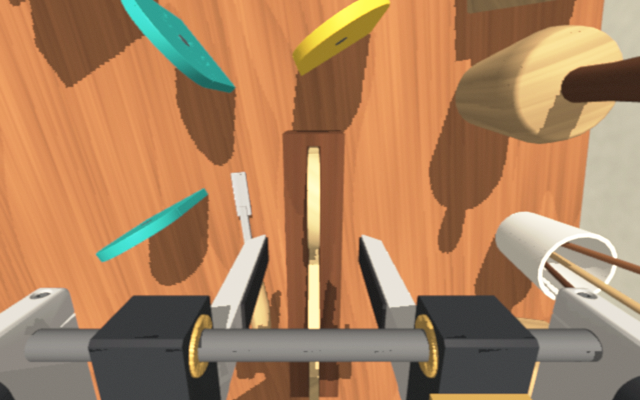

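Run:
```python
from h import *
import pickle
K=pickle.load(open('Kw.pkl','rb'))
a=cv2.imread('pics/w1.png')
cv2.imwrite('pics/w1c.png',cv2.resize(a[120:290,260:370],None,fx=3.5,fy=3.5,interpolation=cv2.INTER_CUBIC))
def W(q,P): return np.array(P)@R.from_euler('z',q[2]).as_matrix().T+[q[0],q[1],0]
q=[610,332.5,-.14]
print(proj(K,W(q,[[32,60,60],[-32,60,60],[5,45,100],[-5,45,100],[5,45,60],[0,-45,60],[0,0,145],[-32,-60,60]])).round(1))
```

```text
[[344.3 134.7]
 [281.4 134.7]
 [318.3 154.9]
 [307.3 154.9]
 [317.7 149.5]
 [312.8 230.9]
 [312.8 218.2]
 [284.4 243.3]]
```

View pics/w1c.png

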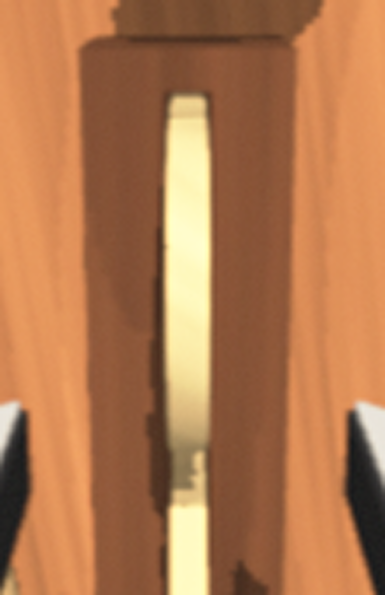

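Request:
apply_moves:
  plan: [0,0,0,0,0.001,-0.0035,60,0,0,0,0.05,0,0,60,0,0,0,0.035,0,0,60,0,0,0,0.021,0,0,60,0,0,0,0,0,0,60]

```text
clock: 2.05
eef_pos: [611.1, 335.0, 98.1]
eef_rot: [-0.977, 1.568, -2.688]
wrist_force: [0.5, -0.2, 0.3]
finger_gap: 56.3
```

Run:
```python
from h import *
s,c=get('wrist','w2.png')
target([610.5,335.3,99],-0.14)
```

```text
tool axes
 [[-0.    0.99 -0.14]
 [-0.   -0.14 -0.99]
 [-1.   -0.    0.  ]]
rotvec [-0.0006  0.0001  0.0001]
shift now-frame m [ 0.0008 -0.0013  0.0003] goal-frame [ 0.0008 -0.0013  0.0003]
2.1 [611.8 335.4  99.8] [ 0.449  0.722  1.143 -0.     1.276  0.59 ] [-0.54 -0.48  1.01] 56.6
```

View pics/w2.png

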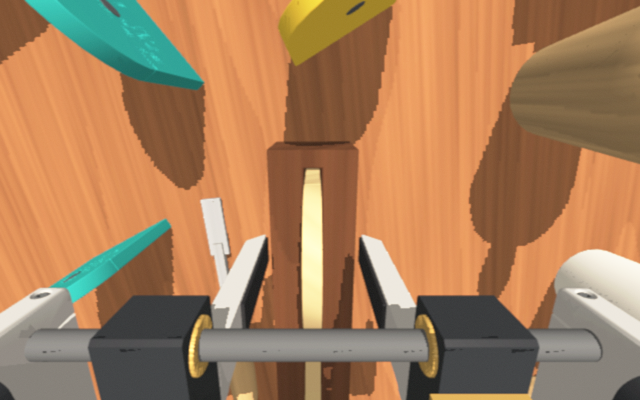

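Request:
apply_moves:
  plan: [0,0,0,0,0,0,0,0,0,0,0,0,0,0,0,0,0,0,0,0,0,0,0,0,0,0,0,0,0,0,0,0,0,0,0]
  force: 20

```text
clock: 2.72
eef_pos: [611.5, 335.8, 99.5]
eef_rot: [1.449, 1.571, -0.262]
wrist_force: [-1.5, -0.1, -0.4]
finger_gap: 10.0
```

Request:
apply_moves:
  plan: [0,0,0,-0.01,0,0,0,0,0,0,-0.015,0,0,0,0,0,0,-0.02,0,0,0,0,0,0,-0.02,0,0,0,0,0,0,0,0,0,0]

```text
clock: 3.35
eef_pos: [612.3, 336.2, 167.4]
eef_rot: [2.164, 1.567, 0.453]
wrist_force: [0.1, -0.4, -1.7]
finger_gap: 9.9
```

Request:
apply_moves:
  plan: [0,0,0,-0.03,0,0,0,0,0,0,-0.03,0,0,0,0,0,0,-0.03,0,0,0,0,0,0,0,0,0,0]

```text
clock: 3.85
eef_pos: [612.0, 336.0, 256.4]
eef_rot: [2.164, 1.567, 0.454]
wrist_force: [-0.2, 0.3, -0.3]
finger_gap: 9.9
```

Run:
```python
from h import *
s,c=get('side','s3.png'); get('wrist','w3.png')
target([556,-190,255],0.175)
```

```text
tool axes
 [[-0.001  0.99  -0.14 ]
 [-0.001 -0.14  -0.99 ]
 [-1.    -0.001  0.001]]
rotvec [-0.315   0.0007  0.0014]
shift now-frame m [-0.0016  0.0186  0.5282] goal-frame [-0.002 -0.146  0.508]
3.95 [611.3 335.7 253. ] [0.45  0.628 0.942 0.    1.573 0.59 ] [ 0.18 -0.59 -0.15] 10.2
```

View pics/s3.png

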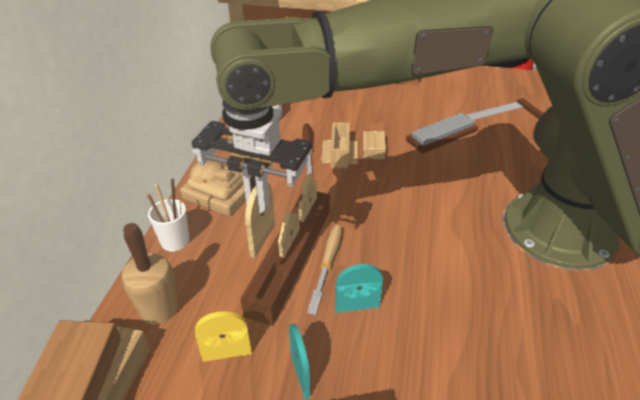

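View pics/w3.png

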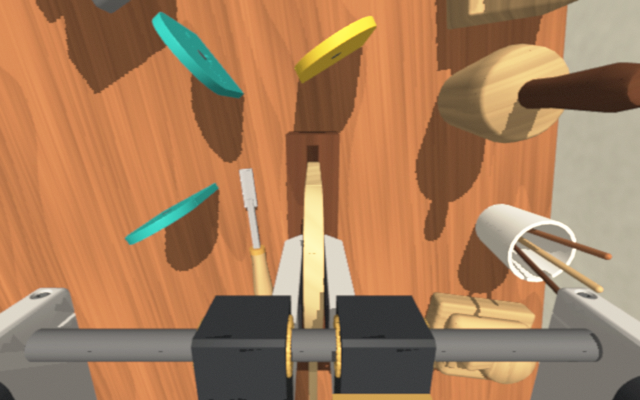

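Run:
```python
from h import *
get('scene','sc3.png')
a=cv2.imread('pics/sc3.png'); b=cv2.imread('pics/s3.png')
cv2.imwrite('pics/d1.png',cv2.resize(a[180:270,170:270],None,fx=6,fy=6,interpolation=cv2.INTER_CUBIC))
cv2.imwrite('pics/d2.png',cv2.resize(b[110:180,310:400],None,fx=8,fy=8,interpolation=cv2.INTER_CUBIC))
```

```text
(no output)
```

View pics/d1.png

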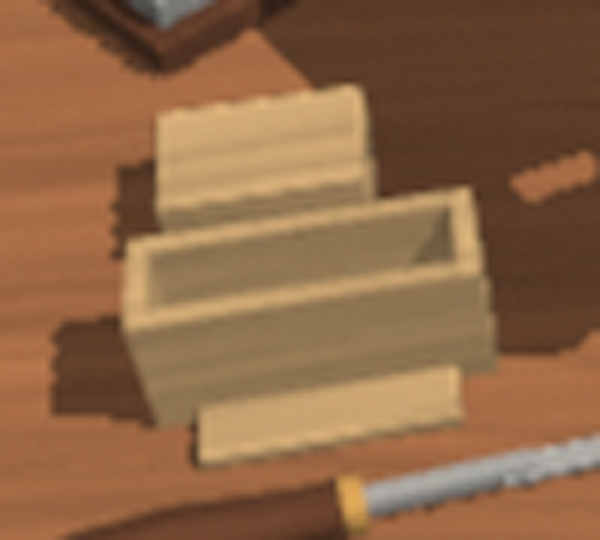

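View pics/d2.png

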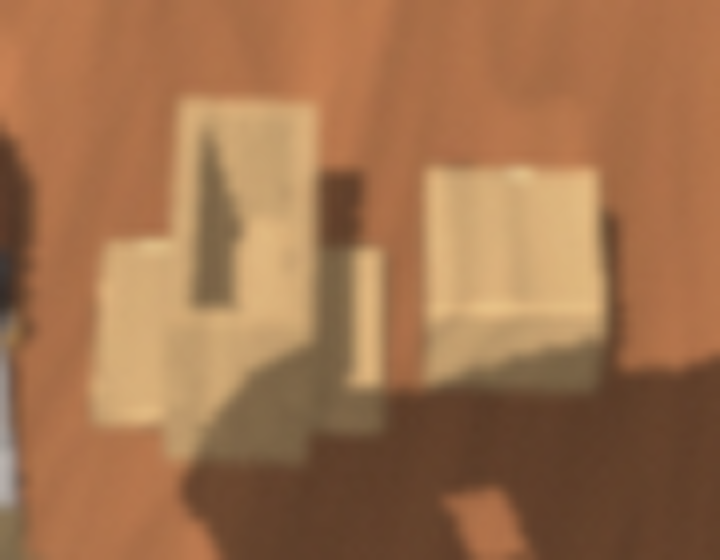

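Run:
```python
from h import *
import pickle
from scipy.optimize import least_squares as ls
K1,K2=pickle.load(open('K.pkl','rb'))
def W(q,P): return P@R.from_euler('z',q[2]).as_matrix().T+[q[0],q[1],0]
S=np.array([[24,-66,57],[24,66,57],[-24,66,57],[-24,-66,57]])
u1=np.array([[126,328],[485,265],[472,190],[130,240]])/6+[170,180]
u2=np.array([[180,98],[166,320],[314,320],[318,98]])/8+[310,110]
for w in ((1,1),(0,1),(1,0)):
  r=ls(lambda q:np.r_[w[0]*(proj(K1,W(q,S))-u1).ravel(),w[1]*(proj(K2,W(q,S))-u2).ravel()],[570,-180,0]);print(r.x,r.fun.round(1))
target([556,-190,255],0.165)
```

```text
[ 5.57378715e+02 -1.87308002e+02  1.56852440e-01] [-0.1 -0.4 -0.5  0.3 -0.1 -1.4 -0.3 -0.6 -0.4  0.  -0.2  0.1 -0.4  0.6
 -0.6  0.4]
[ 5.56498733e+02 -1.88892001e+02  1.54447691e-01] [-0.  -0.  -0.   0.  -0.  -0.  -0.  -0.   0.1 -0.3  0.2 -0.2 -0.1  0.3
 -0.2  0.2]
[ 5.58994524e+02 -1.86579551e+02  1.58185913e-01] [ 0.1  0.2 -0.2  0.8  0.2 -0.9 -0.1 -0.1 -0.   0.  -0.   0.  -0.   0.
 -0.   0. ]
tool axes
 [[-0.002  0.99  -0.14 ]
 [-0.001 -0.14  -0.99 ]
 [-1.    -0.002  0.001]]
rotvec [-0.305   0.0011  0.0023]
shift now-frame m [-0.0018  0.0187  0.5282] goal-frame [-0.0025 -0.1408  0.5094]
4.0 [611.2 335.6 252.5] [ 0.45   0.629  0.942 -0.     1.573  0.59 ] [ 0.14 -0.1  -0.68] 9.9
```

Request:
apply_moves:
  plan: [-0.15,0,0,0,0,0,0,-0.147,0,0,0,0,0,0,0,0,0,0,-0.005,0.02,0,0,0,0,0,-0.0105,0.04,0,0,0,0,0,-0.012,0.045,0]
  force: 25

```text
clock: 4.62
eef_pos: [600.1, 226.8, 252.5]
eef_rot: [-1.407, 1.568, -2.82]
wrist_force: [0.6, 0.9, -1.0]
finger_gap: 9.9
```

Request:
apply_moves:
  plan: [0,0,0,0,-0.012,0.045,0,0,0,0,0,-0.012,0.045,0,0,0,0,0,-0.012,0.045,0,0,0,0,0,-0.012,0.045,0,0,0,0,0,-0.012,0.045,0]

```text
clock: 5.25
eef_pos: [575.9, -5.3, 253.0]
eef_rot: [-1.812, 1.569, 3.057]
wrist_force: [-0.5, 0.8, -0.4]
finger_gap: 9.9
```

Request:
apply_moves:
  plan: [0,0,0,0,-0.012,0.045,0,0,0,0,0,-0.012,0.045,0,0,0,0,0,-0.012,0.045,0,0,0,0,0,-0.012,0.0435,0,0,0,0,0,0,0,0]

```text
clock: 5.88
eef_pos: [556.3, -189.9, 252.7]
eef_rot: [-2.019, 1.568, 2.847]
wrist_force: [-0.6, -0.3, -0.4]
finger_gap: 10.3
```

Run:
```python
from h import *
target([557.2,-187.8,255],0.157)
```

```text
tool axes
 [[-0.002  0.988  0.153]
 [ 0.001  0.153 -0.988]
 [-1.    -0.002 -0.001]]
rotvec [-0.0035 -0.0011  0.0023]
shift now-frame m [-0.0023  0.0013 -0.002 ] goal-frame [-0.0023  0.0013 -0.0019]
5.875 [ 556.3 -189.9  252.7] [-0.391  0.357  1.337 -0.     1.451 -0.545] [-0.63 -0.25 -0.43] 10.3
```

Request:
apply_moves:
  plan: [0,0,0,0.03,0.001,-0.002,0,0,0,0,0.035,0,0,0,0,0,0,0.02,0,0,0,0,0,0,0,0,0,0]

```text
clock: 6.38
eef_pos: [557.2, -184.2, 167.4]
eef_rot: [-2.143, 1.567, 2.727]
wrist_force: [-0.7, -0.5, -0.1]
finger_gap: 10.0
```

Run:
```python
from h import *
get('scene','sc4.png');get('side','s4.png');get('wrist','w4.png')
target([557.2,-187.8,167],0.157)
a=cv2.imread('pics/sc4.png'); b=cv2.imread('pics/s4.png')
x=cv2.resize(a[140:280,170:270],None,fx=4,fy=4,interpolation=cv2.INTER_CUBIC)
y=cv2.resize(b[60:200,290:385],None,fx=4,fy=4,interpolation=cv2.INTER_CUBIC)
cv2.imwrite('pics/e.png',np.hstack([x,y]))
```

```text
tool axes
 [[ 0.001  0.988  0.157]
 [-0.     0.157 -0.988]
 [-1.     0.001  0.001]]
rotvec [ 0.0004  0.0005 -0.0009]
shift now-frame m [ 0.0033 -0.0015  0.0024] goal-frame [ 0.0033 -0.0015  0.0024]
6.525 [ 558.3 -185.2  170.3] [-0.383  0.413  1.452  0.     1.276 -0.54 ] [-0.49  0.24  0.13] 10.0
```

View pics/e.png

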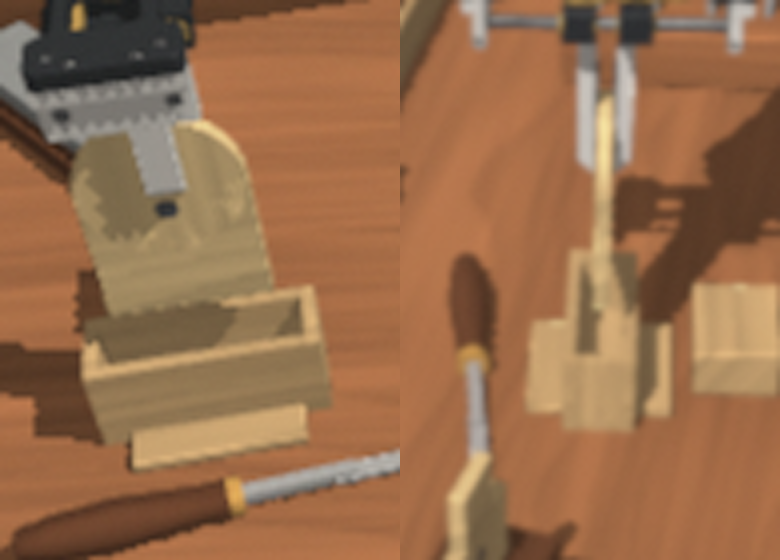

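View pics/w4.png

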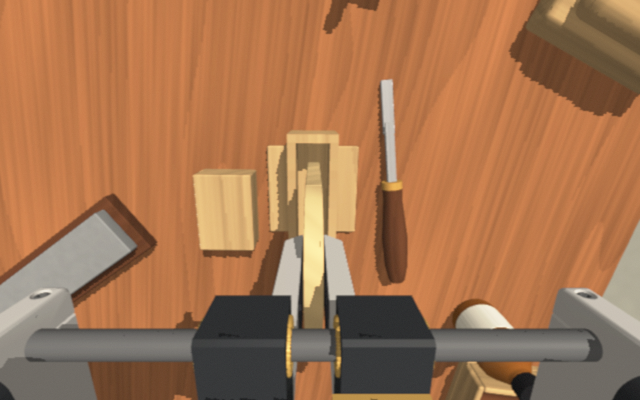

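Run:
```python
from h import *
s=readout.read_state();s,c=get('wrist');K=calib(c,s)
def W(q,P): return np.array(P)@R.from_euler('z',q[2]).as_matrix().T+[q[0],q[1],0]
q=[557.2,-187.8,.157]
print('stand rim ends',proj(K,W(q,[[24,66,57],[-24,66,57],[16,58,57],[-16,58,57]])).round(1).tolist())
t=[s['eef_pos'][0],s['eef_pos'][1],.157]; z=s['eef_pos'][2]-84
print('templ',proj(K,W(t,[[5,45,z],[-5,45,z],[5,45,z+85],[-5,45,z+85]])).round(1).tolist(),s['eef_pos'])
a=c['image'][:,:,::-1]
cv2.imwrite('pics/w5.png',cv2.resize(a[110:260,250:380],None,fx=4,fy=4,interpolation=cv2.INTER_CUBIC))
```

```text
stand rim ends [[337.0, 134.0], [284.6, 134.0], [328.1, 142.8], [293.5, 142.8]]
templ [[318.3, 159.1], [306.4, 159.0], [320.9, 181.2], [303.7, 181.1]] [ 558.25719808 -185.19184275  170.3151073 ]
```

View pics/w5.png

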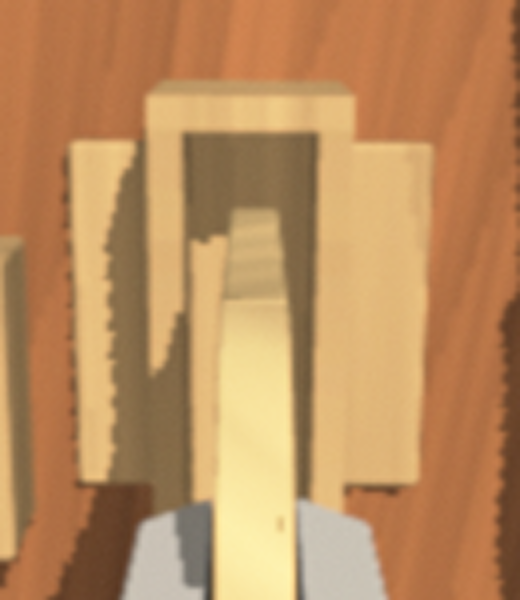

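Request:
apply_moves:
  plan: [0,0,0,0.01,-0.0012,0,0,0,0,0,0.015,0,0,0,0,0,0,0.02,0,0,0,0,0,0,0.015,0,0,0,0,0,0,0,0,0,0]

```text
clock: 7.2
eef_pos: [556.1, -185.5, 108.0]
eef_rot: [-2.105, 1.568, 2.764]
wrist_force: [-0.1, -0.5, 0.2]
finger_gap: 9.7
```

Run:
```python
from h import *
get('scene','sc6.png');get('side','s6.png');s,c=get('wrist','w6.png')
target([557.2,-187.8,109],0.157)
a=cv2.imread('pics/sc6.png'); b=cv2.imread('pics/s6.png');w=cv2.imread('pics/w6.png')
x=cv2.resize(a[160:260,190:260],None,fx=4,fy=4,interpolation=cv2.INTER_CUBIC)
y=cv2.resize(b[80:180,310:380],None,fx=4,fy=4,interpolation=cv2.INTER_CUBIC)
z=cv2.resize(w[120:220,280:340],None,fx=4,fy=4,interpolation=cv2.INTER_CUBIC)
cv2.imwrite('pics/e6.png',np.hstack([x,y,z]))
```

```text
tool axes
 [[ 0.001  0.988  0.156]
 [-0.     0.156 -0.988]
 [-1.     0.001  0.   ]]
rotvec [-0.      0.0005 -0.0008]
shift now-frame m [ 0.001  -0.0002  0.002 ] goal-frame [ 0.001  -0.0001  0.002 ]
7.35 [ 557.  -185.8  110. ] [-0.384  0.472  1.514  0.     1.154 -0.541] [-0.15 -1.19  0.11] 9.9
```

View pics/e6.png

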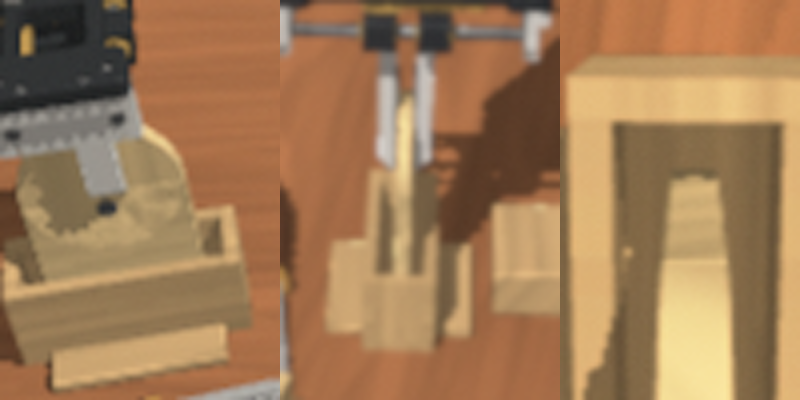

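Request:
apply_moves:
  plan: [0,0,0,0.005,0,0,0,0,0,0,0.003,0,0,0,0,0,0,0.002,0,0,0,0,0,0,0.001,0,0,0,0,0,0,0,0,0,0]

```text
clock: 7.98
eef_pos: [556.7, -185.7, 98.4]
eef_rot: [-2.117, 1.571, 2.752]
wrist_force: [-0.0, 0.8, -0.3]
finger_gap: 10.1
```

Request:
apply_moves:
  plan: [0,0,0,0.001,0,0,0,0,0,0,0,0,0,0]

```text
clock: 8.22
eef_pos: [556.7, -185.7, 97.4]
eef_rot: [2.942, 1.571, 1.528]
wrist_force: [0.4, 0.4, -0.8]
finger_gap: 9.8
```

Request:
apply_moves:
  plan: [0,0,0,0.0007,0,0,0,0,0,0,0,0,0,0]

```text
clock: 8.48
eef_pos: [556.7, -185.7, 96.7]
eef_rot: [-2.08, 1.571, 2.79]
wrist_force: [-0.7, 0.8, -1.0]
finger_gap: 9.9
```

Request:
apply_moves:
  plan: [0,0,0,0.0005,0,0,0,0,0,0,0,0,0,0]
  force: 10

```text
clock: 8.72
eef_pos: [556.8, -185.7, 96.4]
eef_rot: [1.013, 1.57, -0.401]
wrist_force: [-0.2, 0.1, 1.8]
finger_gap: 9.9
```

Request:
apply_moves:
  plan: [0,0,0,0.0005,0,0,0,0,0,0,0,0,0,0]

```text
clock: 8.98
eef_pos: [556.9, -185.7, 96.4]
eef_rot: [0.942, 1.57, -0.472]
wrist_force: [-1.9, 1.0, 5.6]
finger_gap: 9.9
```

Request:
apply_moves:
  plan: [0,0,0,0.0005,0,0,0,0,0,0,0,0,0,0]

```text
clock: 9.22
eef_pos: [556.9, -185.8, 96.4]
eef_rot: [0.951, 1.57, -0.462]
wrist_force: [-2.8, 1.1, 11.0]
finger_gap: 9.8
```

Request:
apply_moves:
  plan: [0,0,0,-0.0008,0,0,0,0,0,0,0,0,0,0]

```text
clock: 9.48
eef_pos: [556.8, -185.7, 96.4]
eef_rot: [0.945, 1.57, -0.468]
wrist_force: [-1.9, 0.7, 5.9]
finger_gap: 10.1
```

Request:
apply_moves:
  plan: [0,0,0,0,0,0,14,0,0,0,0,0,0,20,0,0,0,0,0,0,40,0,0,0,0,0,0,80,0,0,0,0,0,0,80]

```text
clock: 10.1
eef_pos: [556.7, -185.7, 96.0]
eef_rot: [-1.831, 1.571, 3.038]
wrist_force: [0.4, 0.3, 0.8]
finger_gap: 45.2
```

Run:
```python
from h import *
get('scene','sc7.png');get('side','s7.png');s,c=get('wrist','w7.png')
print(s['finger_gap'],s['wrist_force'])
a=cv2.imread('pics/sc7.png'); b=cv2.imread('pics/s7.png');w=cv2.imread('pics/w7.png')
x=cv2.resize(a[160:260,190:260],None,fx=4,fy=4,interpolation=cv2.INTER_CUBIC)
y=cv2.resize(b[80:180,310:380],None,fx=4,fy=4,interpolation=cv2.INTER_CUBIC)
z=cv2.resize(w[120:220,280:340],None,fx=4,fy=4,interpolation=cv2.INTER_CUBIC)
cv2.imwrite('pics/e7.png',np.hstack([x,y,z]))
```

```text
53.166043409763425 [ 0.59728342  0.23897248 -0.27041643]
```

View pics/e7.png

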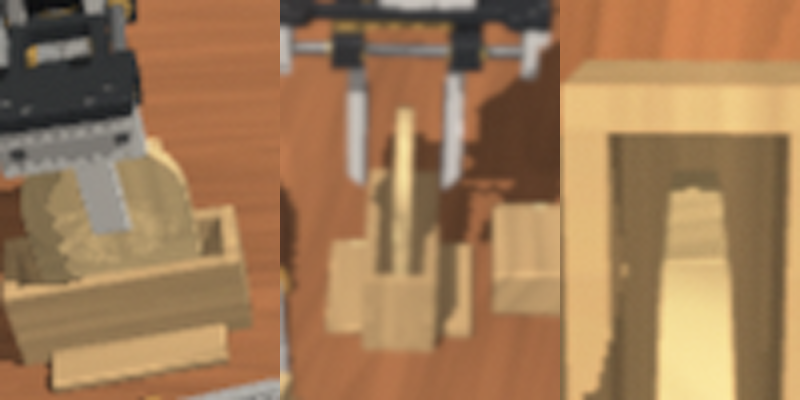

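It stands free and upright between the open fingers. I retract straight up.

Request:
apply_moves:
  plan: [0,0,0,-0.01,0,0,80,0,0,0,-0.03,0,0,80,0,0,0,-0.05,0,0,80,0,0,0,-0.05,0,0,80,0,0,0,0,0,0,80]

```text
clock: 10.88
eef_pos: [557.9, -186.1, 240.9]
eef_rot: [1.027, 1.563, -0.387]
wrist_force: [0.3, 0.4, -0.3]
finger_gap: 75.2
```

Request:
apply_moves:
  plan: [0,0,0,0,0,0,80,0,0,0,0,0,0,80,0,0,0,0,0,0,80,0,0,0,0,0,0,80]

```text
clock: 11.38
eef_pos: [556.6, -185.7, 235.6]
eef_rot: [-2.087, 1.57, 2.782]
wrist_force: [1.0, 0.3, -0.8]
finger_gap: 75.3
```

Run:
```python
from h import *
get('scene','sc8.png');s,c=get('side','s8.png')
print(s['clock'],s['eef_pos'],s['wrist_force'],s['qd'].round(3))
a=cv2.imread('pics/sc8.png'); b=cv2.imread('pics/s8.png')
x=cv2.resize(a[140:260,190:490],None,fx=2.6,fy=2.6,interpolation=cv2.INTER_CUBIC)
y=cv2.resize(b[80:180,230:400],None,fx=2.8,fy=2.8,interpolation=cv2.INTER_CUBIC)
y=cv2.copyMakeBorder(y,0,0,0,780-y.shape[1],0)
cv2.imwrite('pics/e8.png',np.vstack([x,y]))
```

```text
11.425 [ 556.6725754  -185.67361162  235.74969754] [ 0.47484553  0.24246453 -1.15827753] [ 0.001 -0.004 -0.001  0.001 -0.001 -0.001]
```

View pics/e8.png

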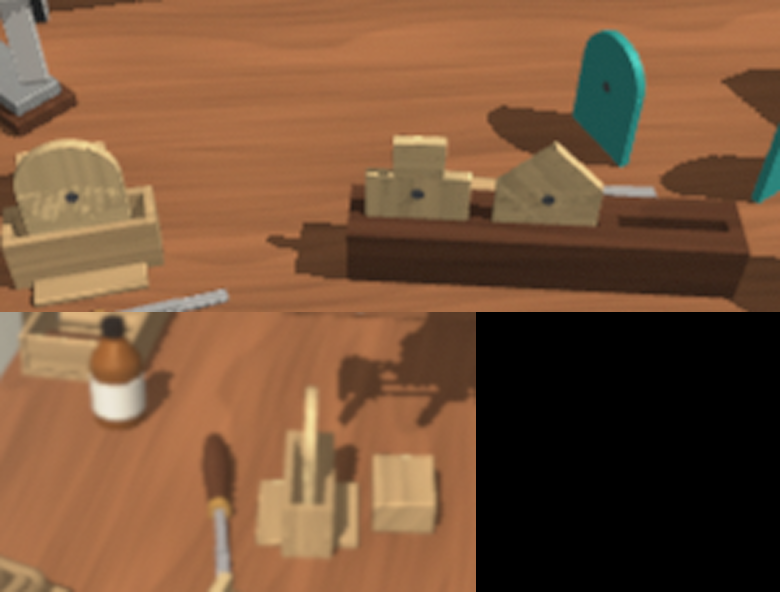

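The round template stands upright in the trough. The pointed and stepped templates are still in their slots, and the arm is clear and still.

```bash
python3 -c "
from cell import ticket
print(ticket.sign_off())"
```

```text
the job is handed in; nothing more can be done
None
```

The round-topped template is standing upright on its lower edge in the stand's trough, and I handed the job in at about 11.4 s of the 43 s allowed.

I gripped it across its thickness, drew it straight up out of the slot and lowered it into the trough. It touched the floor at the height I expected. I pressed slightly further than needed before backing off: the contact force reached about 11 N and was still about 6 N when I let go. Both are below the limits.

The last pictures, taken from the scene and side cameras after I raised the gripper clear, show:
- **Round template:** upright and free in the trough.
- **Pointed and stepped templates:** still in their slots.
- **Look-alikes:** the gripper touched neither the turquoise ones nor the yellow one. Only the turquoise ones come into the last close-ups, one of them cut off at the edge.
- **Arm:** still, touching nothing.

The two cameras disagreed by a few mm on positions early on. I settled this with wrist-camera close-ups before gripping and before lowering. No check failed at the end.

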